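# Shut off and bleed the hand sprayer

### The arm

A 7-joint arm with a two-finger parallel gripper is mounted at the origin on the work surface. World frame = base frame: x ahead of the robot, y to its left, z up, the work surface at z = 0. Lengths are in m, angles in rad, forces in N, time in s.
With the tool pointing down it reaches from about 0.425 to 0.875 m from the base axis. Payload 9.9 kg.
Tool frame: the origin (TCP) lies on the centre line of the jaws, within the pads' length; the fingertips stand 17 mm ahead of it and the grasp point (between the pads) lies 2 mm behind it; z points along the fingers, y is the line along which they close (so a half turn about z gives the same grasp; the last joint's range is limited). The gripper opens to 85 mm and grips with 20 to 120 N. Pads are 22 mm wide; open, the fingers measure 114 mm over their backs; the gripper's body (76 mm by 85 mm) begins 54 mm behind the grasp point. The pads swing forward as they close: fully open they stand 13 mm farther back than shut.
Start: joints at [-1.201, 0.576, 0.025, 1.437, -0.015, 1.129, -0.057], TCP at [0.296, 0.607, 0.248] pointing down, gripper open.
Joint ranges: [-2.76, 2.76], [-0.34, 2.15], [-1.52, 1.57], [0.19, 2.46], [-1.09, 4.23], [0.17, 1.99], [-2.82, 2.82]. Speed limits (rad/s): [2.22, 2.22, 3.01, 3.01, 3.14, 3.14, 3.14].

### API

Orientations are given as a unit quaternion [w, x, y, z].
In Python, from cell import * gives the robot as it stands.
- The arm moves only by the shell command python3 -m inch 'ROWS' [FORCE]. ROWS is JSON, a list of rows, each an object with "delta_rot": the turn, a rotation vector about the world's x, y, z in rad, a list of three; "offset": the shift along the world's x, y, z in m, a list of three; "hand": the closure, from -1 (fully open) to 1 (shut). A call has 1 to 5 rows; each row shifts and turns the commanded pose from where the row before left it; what a row does not reach is not made up. A row lasts 1/8 s, in which the tool goes at most 62.5 mm and 10.7 degrees, less where a joint would pass 70% of its speed; a pose out of reach is approached as far as the arm can. A call is refused whole if a number of a shift passes 0.0625 or a number of a turn 0.188, either way. A call with a gripper value outside its range is refused whole. The fingers move at their own pace and stop on an object; FORCE is the grip in N (left out, the last holds). Time passes only in rows, so rows that do not move let the fingers close. It gives the time, the measured TCP pose, the force, the opening and the grip force at its end, in the units of the state.
- observe(): the state, without advancing time (a new reading comes with each control period).
- get_image(name): name is "scene" or "top" or "wrist"; returns (picture, depth): 420x560x3 uint8, red, green, blue; 420x560 float32, m along the optical axis (not along the pixel's ray), 0 where there is no reading.
- camera_info(name): a dict with "fx", "fy", "cx", "cy" (pixels), "rvec" (rotation vector, rad) and "tvec" (3), from world to camera coordinates, as OpenCV has them; the wrist camera has in their place "tool_from_camera" (4x4, takes a point from camera to tool coordinates, whose origin is the TCP and whose axes are the flange's). Camera axes: x right, y down, z forward; pixel columns grow to the right and rows downward; lengths in m; the calibration is good to about 2 mm. A picture is of the moment at which its call begins: read the wrist's pose just before it. camera_info takes no time and is no camera call.
- hand_in(): hands the job in; it is judged then, once.
Trained networks look in the newest picture that a camera, given by its name, has taken for a name from the list of things; names that differ only in an ending like _2 or _b are one class to them, and where a whole thing is asked for, a point or a joint stands for the part that bears it (a point fixed in the world has none). Each returns a list of dicts, best first, with "score" (0 to 1); they miss things now and then, are a little off and sometimes report something else, mostly with a low value. They report only what shows in the picture. A call takes as long as a camera call. They do not tell look-alikes from the thing itself.
- recognise(camera, query): "extent" ([left, top, width, height] as shares, 0 to 1, of the picture: columns of its width, rows of its height, round what is visible of it).
- trace(camera, query): "pixels" (420x560 bool, what is visible of it) and "extent" ([left, top, width, height] as shares, 0 to 1, of the picture: columns of its width, rows of its height, round what is visible of it).
The state is a dict: "clock": time; "joint_positions": joint angles; "qvel": joint speeds; "joint_efforts": joint torques, N m; "position": TCP position; "eef_rot": TCP orientation; "force": force on the tool from outside, world axes, zero at the start; "ft_torque": the same for the moment, N m; "gripper_width": opening from 0.0 (shut) to 1.0 (fully open); "grip_force": force on a finger pad.
Only numpy, scipy, OpenCV 4.12 (cv2) and the standard library are available. Lean on these libraries where they do the work, as an engineer would, in place of code of your own. Each camera call takes 0.05 s, during which the arm holds its last target. There are 200 camera calls.

### The job

Get the hand sprayer ready for a new head: push the lever of its stop valve fully closed, and only then squeeze the sprayer's trigger fully home against its grip and keep it there for about two seconds to let the pressure out, with no more force than it needs (well under 30 N). Then ease the trigger back slowly, taking a good second or more over it and never letting it snap, until it is at rest and let go; leave the valve shut and the toiletries where they stand.

Things in the scene. Friction and masses are not known exactly. Their poses are not given: they have to be found in the camera images.
- cradle: dark steel two-post cradle fixed to the counter (foot 64 x 220 x 10 mm), in which a black hand sprayer lies level, telephone-style. Origin: centre of the foot, on the counter. The sprayer's grip is a bar of 26 mm diameter along the cradle's y, axis 115 mm up. Posts with 38 mm collars, 18 wide, round the bar at y = -92 and +80; spray head beyond them at y = +117.
- grip_point (a point): on the axis of the grip bar beside the trigger's working end, at cradle (0, -15, 115) mm; the bar's surface is 13 mm from it. y: along the bar to the spray head. x: square to the bar towards the trigger, away from the robot and 13 to 47 degrees above level (the sprayer lies turned differently each time, held stiffly). z: square to both, upward. The trigger moves in the x-y plane.
- press_point (a point): on the outer face (to be pressed) of the trigger, a flat steel blade 86 mm long, 8 thick, 18 wide, lying along the bar between the posts; 65 mm from its hinge; a 12 mm bead ends the blade 21 mm beyond. Axes at rest as grip_point's: squeeze along -x. The face here is 44 mm from the bar's axis (along x) at rest, 24 mm fully squeezed.
- trigger (a joint): squeeze of the trigger in rad: 0 at rest (sprung back), 0.32 fully home; needs about 3 N at the start and 11 N fully squeezed, at the press point; over 30 N damages it. Hinge: at the spray head end, at grip_point (20, 65, 0) mm, along grip_point's z.
- valve_axis (a point): on the vertical turning axis of the black lever valve (conical body of 66 mm foot diameter fixed to the counter), at the height of its lever, 97 mm above the counter. Axes: those of the fixed valve body; the closed lever points along its +y.
- valve_tip (a point): end of the valve's lever, a level round black rod 80 mm long from the axis, 11 mm thick near the hub and 18 mm at this end; its y axis points along the lever from the hub outwards. It stands 97 mm above the counter; hub top 109 mm.
- valve (a joint): valve lever angle in rad: 0 fully closed, against its stop; open it stands anticlockwise of that, seen from above, by up to 1.45. It stays where it is left; pushing the end takes about 2 N.
- lotion: bystander: grey bottle, 48 mm diameter, 130 mm tall; origin under its centre
- tumbler: bystander: amber cup, 74 mm across, 95 mm tall; origin under its centre
- soap_dish: bystander: dark wooden bowl, 110 mm across, 35 mm tall; origin under its centre
Not all that is in view belongs to the job. What is shaped like the part that bears valve_axis but blue or purple is not meant.

How it is judged:
On the way, in this order (a step that is already met when the one before it is completed fails the run):
1. the valve lever is fully closed (within 0.08 rad of its stop) (value of joint valve below 0.08 rad), for 0.2 s.
2. the trigger is squeezed fully home (beyond 0.28 of 0.32 rad) and kept there for 1.5 s, the valve shut (value of joint trigger above 0.28 rad and value of joint valve below 0.08 rad), for 1.5 s.
3. the trigger is eased back: it takes at least 0.5 s from 0.27 to 0.04 rad (value of joint trigger between 0.04 and 0.27 rad), for 0.5 s.
At the end, for the whole second after the job is handed in: the trigger is back at rest (below 0.04 rad), the valve lever is closed (below 0.08 rad) (value of joint trigger below 0.04 rad and value of joint valve below 0.08 rad); the robot touches nothing.
It fails at once if the trigger is squeezed (beyond 0.12 rad) while the valve is still open (above 0.15 rad) (value of joint trigger above 0.12 rad and value of joint valve above 0.15 rad).
It fails at once if the trigger snaps back (faster than 2.5 rad/s) (velocity of joint trigger below -2.5 rad/s).
It fails at once if the trigger is crushed (over 32 N on it) (contact force between trigger and anything else above 32 N).
It fails at once if a toiletry is displaced by more than 20 mm or tipped (distance of any of lotion, tumbler, soap_dish from where it was at the start of the episode above 0.02 m or angle between any of lotion, tumbler, soap_dish's own z axis and vertical above 0.3 rad).
It also fails if it takes over 72 s, if anything falls off the work surface, if the arm or the gripper's body presses on something with over 40 N, if the wrist force passes 120 N, or if a joint passes its speed limit or range.

## Working session

There is one attempt and no reset: what is moved stays moved. The work goes in short steps, Python scripts to look and compute and a shell command to move; the robot and the scene stay as the last step left them, time stands still between calls to the robot, and variables do not carry over. Pictures are saved under pics/ and viewed, at most 10 in all, crops included, and the job is handed in when it is done.

```bash
ls; mkdir -p pics
cat > h.py <<'E'
import numpy as np, cv2
from cell import *
def P(name):
    c=camera_info(name); K=np.array([[c['fx'],0,c['cx']],[0,c['fy'],c['cy']],[0,0,1]])
    R=cv2.Rodrigues(np.array(c['rvec'],float))[0]; return K,R,np.array(c['tvec'],float).ravel()
def cloud(name,depth):
    K,R,t=P(name); v,u=np.mgrid[:depth.shape[0],:depth.shape[1]]
    p=np.stack([(u-K[0,2])/K[0,0]*depth,(v-K[1,2])/K[1,1]*depth,depth],-1)
    return (p-t)@R
E
python3 - <<'E'
from h import *
for n in ("scene","top"):
    im,d=get_image(n); np.savez(f'{n}.npz',im=im,d=d)
    cv2.imwrite(f'pics/{n}0.png',im[:,:,::-1])
    W=cloud(n,d)
    for q in ("cradle","trigger","valve_tip","valve_axis","valve","press_point","lotion","tumbler","soap_dish"):
        for r in trace(n,q)[:3]:
            m=r['pixels']&(d>0); w=W[m]
            print(n,q,round(r['score'],2),np.round(np.array(r['extent'])*[560,420,560,420]),m.sum(), np.round(np.median(w,0),3) if len(w) else '',np.round(w.min(0),3),np.round(w.max(0),3))
print(observe()['clock'],observe()['eef_rot'])
E
```

```text
pics
scene cradle 0.62 [146. 195. 129.  60.] 3873 [ 0.515 -0.143  0.054] [ 0.25  -0.29  -0.003] [0.567 0.025 0.153]
scene trigger 0.73 [185. 197.  49.  14.] 437 [ 0.533 -0.153  0.136] [ 0.484 -0.2    0.105] [ 0.544 -0.103  0.153]
scene trigger 0.49 [284. 259.  18.  56.] 1146 [ 0.759 -0.022  0.071] [ 0.619 -0.042 -0.002] [0.77  0.005 0.134]
scene valve_tip 0.82 [326. 230.  45.  14.] 386 [0.665 0.109 0.103] [0.533 0.074 0.   ] [0.678 0.165 0.112]
scene valve_tip 0.59 [376. 154.  36.  14.] 266 [0.413 0.326 0.102] [ 0.233  0.29  -0.001] [0.441 0.407 0.112]
scene valve_tip 0.49 [351. 178.  17.  23.] 233 [0.531 0.193 0.104] [ 0.363  0.176 -0.001] [0.556 0.272 0.113]
scene valve_axis 0.92 [317. 226.  51.  55.] 1153 [0.668 0.086 0.057] [0.533 0.056 0.   ] [0.688 0.164 0.112]
scene valve_axis 0.88 [363. 154.  49.  46.] 858 [0.414 0.302 0.053] [ 0.209  0.272 -0.005] [0.441 0.428 0.112]
scene valve_axis 0.63 [343. 177.  21.  54.] 747 [0.544 0.185 0.06 ] [ 0.363  0.136 -0.001] [0.664 0.259 0.112]
scene valve 0.73 [349. 179.  17.  22.] 206 [0.529 0.195 0.104] [ 0.363  0.176 -0.001] [0.548 0.28  0
[... 1680 characters left out ...]
 358 [0.508 0.204 0.105] [ 0.46   0.176 -0.003] [0.543 0.255 0.115]
top press_point 0.59 [370. 111.  48.  42.] 1519 [ 0.749 -0.279  0.018] [ 0.691 -0.326  0.001] [ 0.798 -0.22   0.042]
top press_point 0.55 [324. 212.  48.   9.] 329 [ 0.53  -0.145  0.139] [ 0.521 -0.196 -0.003] [ 0.554 -0.101  0.155]
top lotion 0.76 [275. 117.  24.  29.] 469 [ 0.732 -0.018  0.088] [ 0.718 -0.044 -0.005] [0.787 0.004 0.135]
top tumbler 0.84 [138. 117.  39.  32.] 1020 [0.744 0.285 0.056] [ 0.7    0.241 -0.002] [0.795 0.341 0.101]
top soap_dish 0.81 [371. 113.  46.  38.] 1557 [ 0.75  -0.279  0.018] [ 0.691 -0.328 -0.001] [ 0.804 -0.22   0.042]
1.0 [-3.53487909e-05  2.24965701e-01  9.74366682e-01 -2.95000118e-05]
```

Run:
```python
import cv2
a=cv2.imread('pics/scene0.png')[130:370,110:470]; cv2.imwrite('pics/s1.png',cv2.resize(a,None,fx=2.2,fy=2.2,interpolation=2))
a=cv2.imread('pics/top0.png')[90:310,90:430]; cv2.imwrite('pics/t1.png',cv2.resize(a,None,fx=2.3,fy=2.3,interpolation=2))
```

```text
(no output)
```

View pics/s1.png

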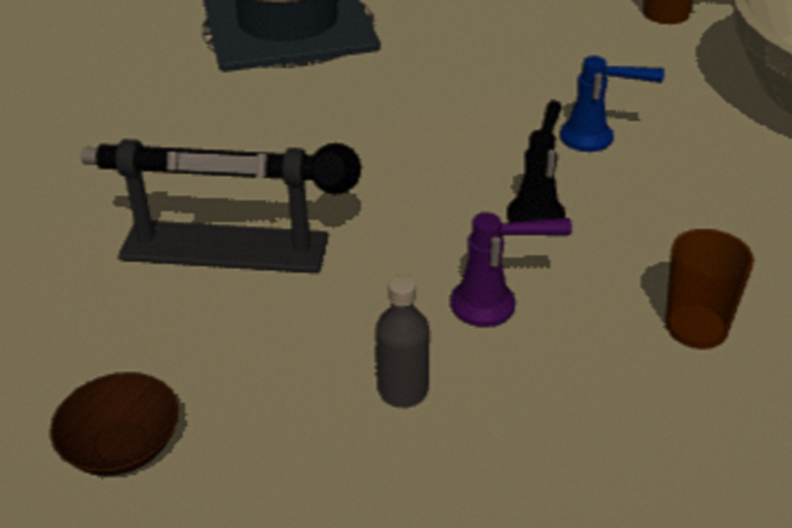

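View pics/t1.png

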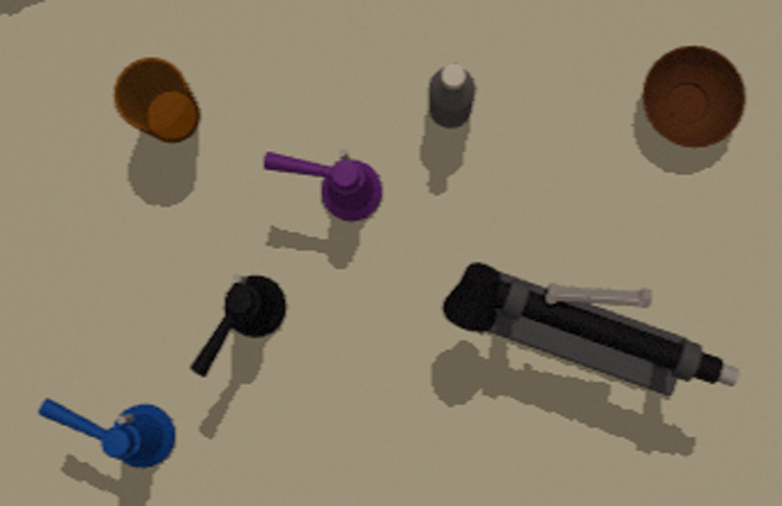

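The scene view (crop ×2.2) shows the cradle with its light blade at crop (168–265, 162) and spray head at (337, 168). The black valve is at (540, 190) between the blue one (590, 110) and the purple one (485, 270). In the top view the black lever points from its hub at (240, 300) to (200, 372), so closing it is clockwise. Next I'll fit the geometry.

```bash
cat > fit.py <<'E'
from h import *
from scipy.optimize import least_squares
C={}
for n in ("scene","top"):
    f=np.load(n+'.npz'); W=cloud(n,f['d']); ok=f['d']>0
    # drop depth-edge pixels
    dd=cv2.dilate(f['d'],np.ones((3,3)))-cv2.erode(f['d'],np.ones((3,3)))
    ok&=dd<0.03
    C[n]=(W[ok],f['im'][ok].astype(int))
for n in C:
    w,c=C[n]; lum=c.mean(1)
    near=(abs(w[:,0]-.5)<.09)&(w[:,1]<0.0)&(w[:,1]>-.3)&(w[:,2]>.095)
    a=w[near]; l=lum[near]
    dark=a[l<45]; light=a[l>85]
    def res(p,q):
        e=np.array([np.sin(p[1]),np.cos(p[1])]); s=(q[:,0]-.5)*e[1]-(q[:,1]+.145)*e[0]-p[0]
        return np.hypot(s,q[:,2]-p[2])-.013
    p=least_squares(lambda p:res(p,dark),[0,.3,.115],loss='soft_l1',f_scale=.001).x
    for _ in range(4):
        q=dark[abs(res(p,dark))<.004]; p=least_squares(lambda p:res(p,q),p,loss='soft_l1',f_scale=.001).x
    e=np.array([np.sin(p[1]),np.cos(p[1]),0]); h=np.array([e[1],-e[0],0])
    o=np.array([.5,-.145,p[2]])+p[0]*h
    along=lambda q:(q-o)@e
    print(n,'offs,yaw,z',p,len(q),'rms',res(p,q).std(),'dark along',np.percentile(along(q),[0,2,98,100]))
    # blade
    L=light; hx=(L-o)@h; hz=L[:,2]-o[2]; al=along(L); r=np.hypot(hx,hz)
    m=(r>.02)&(r<.06); print('blade n',m.sum(),'along',np.percentile(al[m],[0,2,98,100]))
    for b0 in np.arange(-.1,.1,.015):
        k=m&(al>=b0)&(al<b0+.015)
        if k.sum()>8: print(round(b0+.0075,4),k.sum(),'h,z',np.median(hx[k]).round(4),np.median(hz[k]).round(4),'ang',np.degrees(np.arctan2(np.median(hz[k]),np.median(hx[k]))).round(1),'r',np.median(r[k]).round(4))
    lt=L[~m]; 
    # collars: dist to axis 17..21
    rr=np.hypot((a-o)@h,a[:,2]-o[2]); k=(rr>.0165)&(rr<.021)&(l<85); hist,ed=np.histogram(along(a)[k],np.arange(-.15,.18,.01)); print('collar hist',list(zip(ed.round(2),hist)))
    print('o',o,'e',e,'h',h)
    # black valve
    v=(abs(w[:,0]-.52)<.09)&(abs(w[:,1]-.19)<.1)&(w[:,2]>.09)&(lum<60)&(c.max(1)-c.min(1)<25)
    V=w[v]; hub=V[V[:,2]>.1065]; print('valve n',len(V),'min/max',V.min(0),V.max(0))
    print('hub',np.median(hub,0),len(hub),hub.min(0),hub.max(0))
    base=w[(abs(w[:,0]-.54)<.06)&(abs(w[:,1]-.18)<.06)&(w[:,2]>.005)&(w[:,2]<.08)&(lum<60)&(c.max(1)-c.min(1)<25)]
    print('body',base.min(0),base.max(0))
    V2=V[V[:,2]<.1085]; d=V2[:,:2]-np.median(hub[:,:2],0)
    far=d[np.hypot(*d.T)>.03]; print('lever dir deg',np.degrees(np.arctan2(far[:,1].mean(),far[:,0].mean())),'maxr',np.hypot(*far.T).max())
E
python3 fit.py
```

```text
scene offs,yaw,z [0.00520403 0.38624622 0.11553199] 570 rms 0.0020090575255250808 dark along [-0.12699858 -0.12182166  0.13130099  0.134593  ]
blade n 271 along [-0.03553001 -0.03305761  0.04895085  0.05080014]
-0.0325 27 h,z 0.0407 0.029 ang 35.5 r 0.0512
-0.0175 47 h,z 0.036 0.0255 ang 35.3 r 0.0439
-0.0025 47 h,z 0.0299 0.023 ang 37.6 r 0.0386
0.0125 48 h,z 0.0268 0.0212 ang 38.4 r 0.0334
0.0275 51 h,z 0.0206 0.0182 ang 41.5 r 0.0273
0.0425 48 h,z 0.0173 0.015 ang 41.1 r 0.0235
collar hist [(np.float64(-0.15), np.int64(0)), (np.float64(-0.14), np.int64(0)), (np.float64(-0.13), np.int64(1)), (np.float64(-0.12), np.int64(0)), (np.float64(-0.11), np.int64(10)), (np.float64(-0.1), np.int64(63)), (np.float64(-0.09), np.int64(25)), (np.float64(-0.08), np.int64(0)), (np.float64(-0.07), np.int64(0)), (np.float64(-0.06), np.int64(0)), (np.float64(-0.05), np.int64(0)), (np.float64(-0.04), np.int64(0)), (np.float64(-0.03), np.int64(0)), (np.float64(-0.02), np.int64(0)), (np.float64(-0.01), np.int64(0)), (np.float64(0.0), np.int64(0)), (np.float64(0.01), np.int64(0)), (np.float64(0.02), np.in
[... 2252 characters left out ...]
 np.int64(12)), (np.float64(0.1), np.int64(38)), (np.float64(0.11), np.int64(43)), (np.float64(0.12), np.int64(26)), (np.float64(0.13), np.int64(6)), (np.float64(0.14), np.int64(0)), (np.float64(0.15), np.int64(0)), (np.float64(0.16), np.int64(0))]
o [ 0.50082619 -0.14528419  0.1156918 ] e [0.32527401 0.94561981 0.        ] h [ 0.94561981 -0.32527401  0.        ]
valve n 231 min/max [0.4647451  0.17559075 0.09270867] [0.5433763  0.23132244 0.11452598]
hub [0.52769773 0.19080328 0.10906812] 121 [0.46482051 0.17582436 0.10658858] [0.54313707 0.22826734 0.11452598]
body [0.49963629 0.15937182 0.00515528] [0.56238165 0.20734432 0.07997154]
lever dir deg 149.1330439608577 maxr 0.07287065385080366
```

```bash
python3 -m inch '[{"offset":[0.024,-0.06,0],"delta_rot":[0,0,0],"hand":1},{"offset":[0.024,-0.06,0],"delta_rot":[0,0,0],"hand":1},{"offset":[0.024,-0.06,0],"delta_rot":[0,0,0],"hand":1},{"offset":[0.024,-0.06,0],"delta_rot":[0,0,0],"hand":1},{"offset":[0.024,-0.06,0],"delta_rot":[0,0,0],"hand":1}]' 20
python3 - <<'E'
from fit import *
o=observe(); print(o['position'],o['force'],o['gripper_width'])
for n in C:
    w,c=C[n]; lum=c.mean(1); gr=(lum<60)&(c.max(1)-c.min(1)<25)
    for z0,z1 in ((.108,.12),(.02,.05),(.05,.075),(.002,.02)):
        k=gr&(abs(w[:,0]-.54)<.035)&(abs(w[:,1]-.185)<.035)&(w[:,2]>z0)&(w[:,2]<z1)
        if k.sum(): 
            q=w[k]; print(n,z0,k.sum(),q[:,:2].min(0).round(3),q[:,:2].max(0).round(3),q.mean(0).round(4))
    k=gr&(abs(w[:,0]-.49)<.045)&(abs(w[:,1]-.21)<.045)&(w[:,2]>.088)&(w[:,2]<.108)
    q=w[k][:,:2].astype(np.float32); vx,vy,x,y=cv2.fitLine(q,cv2.DIST_HUBER,0,.01,.01).ravel(); print('lever line',x,y,np.degrees(np.arctan2(vy,vx)),q.min(0),q.max(0))
    k=(abs(w[:,0]-.5)<.11)&(w[:,1]<0.01)&(w[:,1]>-.3)&(w[:,2]>.006)&(w[:,2]<.016)&(lum<85)
    print('foot',k.sum(),cv2.minAreaRect((w[k][:,:2]*1000).astype(np.float32)))
E
```

```text
clock: 1.62
position: [0.4126, 0.3147, 0.2486]
eef_rot: [0.0, 0.225, 0.974, 0.0]
force: [2.0, 0.4, 0.5]
gripper_width: 0.002
grip_force: 0.0
scene offs,yaw,z [0.00520403 0.38624622 0.11553199] 570 rms 0.0020090575255250808 dark along [-0.12699858 -0.12182166  0.13130099  0.134593  ]
blade n 271 along [-0.03553001 -0.03305761  0.04895085  0.05080014]
-0.0325 27 h,z 0.0407 0.029 ang 35.5 r 0.0512
-0.0175 47 h,z 0.036 0.0255 ang 35.3 r 0.0439
-0.0025 47 h,z 0.0299 0.023 ang 37.6 r 0.0386
0.0125 48 h,z 0.0268 0.0212 ang 38.4 r 0.0334
0.0275 51 h,z 0.0206 0.0182 ang 41.5 r 0.0273
0.0425 48 h,z 0.0173 0.015 ang 41.1 r 0.0235
collar hist [(np.float64(-0.15), np.int64(0)), (np.float64(-0.14), np.int64(0)), (np.float64(-0.13), np.int64(1)), (np.float64(-0.12), np.int64(0)), (np.float64(-0.11), np.int64(10)), (np.float64(-0.1), np.int64(63)), (np.float64(-0.09), np.int64(25)), (np.float64(-0.08), np.int64(0)), (np.float64(-0.07), np.int64(0)), (np.float64(-0.06), np.int64(0)), (np.float64(-0.05), np.int64(0)), (np.float64(-0.04), np.int64(0)), (np.float64(-0.03), np.int64(0)), (np.float64(-0.0
[... 3399 characters left out ...]
.519 0.157] [0.556 0.218] [0.5407 0.1769 0.0147]
lever line 0.49537486 0.21235926 -37.236538 [0.47054327 0.1768446 ] [0.5344498  0.22937371]
foot 1430 ((500.4771423339844, -153.66358947753906), (219.8805389404297, 66.7122802734375), 69.44953155517578)
top 0.108 78 [0.519 0.176] [0.543 0.199] [0.5308 0.1878 0.1103]
top 0.02 98 [0.507 0.165] [0.554 0.204] [0.5272 0.1763 0.033 ]
top 0.05 14 [0.515 0.171] [0.54  0.185] [0.5278 0.1744 0.0535]
top 0.002 136 [0.507 0.159] [0.562 0.212] [0.5332 0.1745 0.0144]
lever line 0.49865785 0.20683828 -35.007374 [0.4647451  0.17559075] [0.5344543  0.23132244]
foot 820 ((496.701416015625, -157.859375), (205.73886108398438, 63.50657653808594), 69.5248031616211)
```

```bash
python3 -m inch '[{"offset":[0.025,-0.062,0],"delta_rot":[0,0,0],"hand":1},{"offset":[0.025,-0.062,0],"delta_rot":[0,0,0],"hand":1},{"offset":[0,0,-0.05],"delta_rot":[0,0,0],"hand":1},{"offset":[0,0,-0.05],"delta_rot":[0,0,0],"hand":1},{"offset":[0,0,-0.05],"delta_rot":[0,0,0],"hand":1}]'
python3 - <<'E'
import numpy as np
A=np.array([.534,.187])
for f in range(147,50,-8):
    r=np.radians(f); u=np.array([np.cos(r),np.sin(r)]); t=np.array([u[1],-u[0]])
    print(f,(A+.062*u-.022*t).round(4))
E
```

```text
clock: 2.25
position: [0.4592, 0.2006, 0.0974]
eef_rot: [0.001, 0.225, 0.974, 0.001]
force: [1.2, 1.0, 0.5]
gripper_width: 0.003
grip_force: 0.0
147 [0.47   0.2023]
139 [0.4728 0.2111]
131 [0.4767 0.2194]
123 [0.4818 0.227 ]
115 [0.4879 0.2339]
107 [0.4948 0.2399]
99 [0.5026 0.2448]
91 [0.5109 0.2486]
83 [0.5197 0.2512]
75 [0.5288 0.2526]
67 [0.538  0.2527]
59 [0.5471 0.2515]
51 [0.5559 0.249 ]
```

```bash
python3 -m inch '[{"offset":[0.005,0.01,0],"delta_rot":[0,0,0],"hand":1},{"offset":[0.005,0.01,0],"delta_rot":[0,0,-0.07],"hand":1},{"offset":[0.004,0.008,0],"delta_rot":[0,0,-0.14],"hand":1},{"offset":[0.005,0.008,0],"delta_rot":[0,0,-0.14],"hand":1},{"offset":[0.006,0.007,0],"delta_rot":[0,0,-0.14],"hand":1}]' ; python3 -m inch '[{"offset":[0.007,0.006,0],"delta_rot":[0,0,-0.14],"hand":1},{"offset":[0.008,0.005,0],"delta_rot":[0,0,-0.14],"hand":1}]'
```

```text
clock: 2.88
position: [0.4844, 0.2448, 0.1007]
eef_rot: [0.0, 0.456, 0.89, 0.001]
force: [-1.8, -1.7, -0.7]
gripper_width: 0.001
grip_force: 1.1
clock: 3.12
position: [0.4992, 0.2561, 0.1007]
eef_rot: [-0.0, 0.576, 0.818, 0.001]
force: [-1.3, -1.0, -0.2]
gripper_width: 0.003
grip_force: 1.1
```

```bash
for k in 1; do python3 -m inch '[{"offset":[0.012,-0.005,0],"delta_rot":[0,0,-0.14],"hand":1}]'; done; python3 -m inch '[{"offset":[0.009,0.001,0],"delta_rot":[0,0,-0.14],"hand":1}]';  python3 -m inch '[{"offset":[0.006,0.001,0],"delta_rot":[0,0,-0.1],"hand":1}]'; python3 -m inch '[{"offset":[0.006,0.001,0],"delta_rot":[0,0,-0.1],"hand":1}]'
```

```text
clock: 3.25
position: [0.5107, 0.2527, 0.1007]
eef_rot: [-0.001, 0.631, 0.776, 0.001]
force: [-3.5, 1.9, 0.0]
gripper_width: 0.0
grip_force: 1.5
clock: 3.38
position: [0.5199, 0.2528, 0.1008]
eef_rot: [-0.001, 0.684, 0.729, 0.001]
force: [-15.4, 2.4, 2.2]
gripper_width: 0.0
grip_force: 9.1
clock: 3.5
position: [0.5208, 0.2543, 0.1]
eef_rot: [-0.005, 0.719, 0.695, -0.003]
force: [-29.6, 2.6, 16.6]
gripper_width: -0.004
grip_force: 15.0
clock: 3.62
position: [0.5216, 0.2557, 0.0996]
eef_rot: [-0.008, 0.752, 0.659, -0.007]
force: [-47.6, 1.2, 30.9]
gripper_width: 0.001
grip_force: 24.7
```

Run:
```python
from h import *
o=observe()
im,d=get_image("top"); cv2.imwrite('pics/t2.png',cv2.resize(im[90:310,90:430],None,fx=2.3,fy=2.3,interpolation=2)[:,:,::-1])
```

```text
(no output)
```

View pics/t2.png

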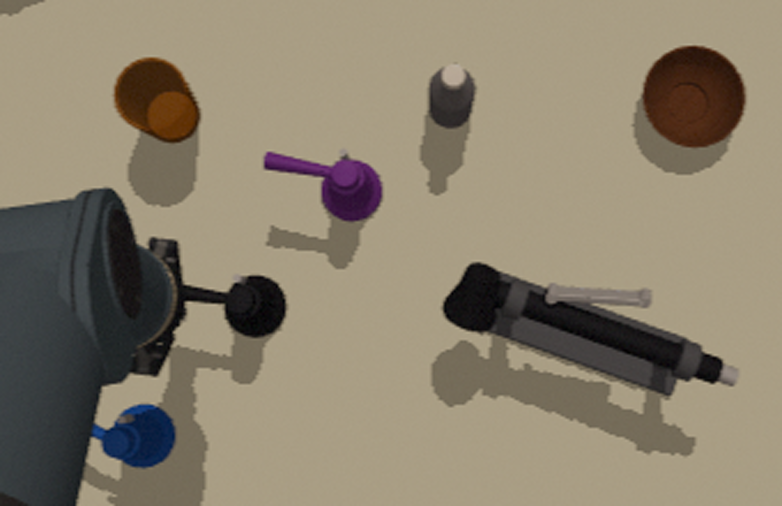

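The lever now stands at its stop: it points at about 84° and the force rises steeply without motion. I'll back off, lift, and turn toward the sprayer.

```bash
python3 -m inch '[{"offset":[-0.01,0,0],"delta_rot":[0,0,0],"hand":1},{"offset":[-0.02,0,0],"delta_rot":[0,0,0],"hand":1},{"offset":[-0.01,0,0.03],"delta_rot":[0,0,0],"hand":1},{"offset":[0,0,0.06],"delta_rot":[0,0,0],"hand":1},{"offset":[0,-0.05,0.06],"delta_rot":[0,0,-0.11],"hand":1}]'; python3 -m inch '[{"offset":[0,-0.06,0],"delta_rot":[0,0,-0.11],"hand":1},{"offset":[0,-0.06,0],"delta_rot":[-0.044,-0.118,0],"hand":1},{"offset":[0,-0.06,0],"delta_rot":[-0.044,-0.118,0],"hand":1},{"offset":[0,-0.06,0],"delta_rot":[-0.044,-0.118,0],"hand":1},{"offset":[0,-0.06,0],"delta_rot":[-0.044,-0.118,0],"hand":1}]'; python3 -m inch '[{"offset":[0,-0.06,0],"delta_rot":[-0.044,-0.118,0],"hand":1},{"offset":[0,0,0],"delta_rot":[0,0,0],"hand":1}]'
cat > pose.py <<'E'
from h import *
from scipy.spatial.transform import Rotation as Ro
th=np.radians(36); h_=np.array([.937,-.35,0]); e_=np.array([.35,.937,0]); Z=np.array([0,0,1.])
G=np.array([.4952,-.1678,.115]); xg=np.cos(th)*h_+np.sin(th)*Z; zg=-np.sin(th)*h_+np.cos(th)*Z
def st():
    o=observe(); q=np.array(o['eef_rot']); R=Ro.from_quat(q[[1,2,3,0]]).as_matrix(); return o,R
def report(goal=None):
    o,R=st(); B=np.c_[xg,e_,zg]; p=np.array(o['position'])
    print('clock',o['clock'],'p',p.round(4),'grip coords',((p-G)@B).round(4),'F grip',(np.array(o['force'])@B).round(1))
    T=np.c_[np.cross(xg,-zg),xg,-zg]; print('rot needed',Ro.from_matrix(T@R.T).as_rotvec().round(3),'alt',Ro.from_matrix((T*[-1,-1,1])@R.T).as_rotvec().round(3), 'q',np.round(o['joint_positions'],2))
    if goal is not None: print('move',(G+B@np.array(goal)-p).round(4))
E
python3 -c "
from pose import *
report([.070,0,.083])"
```

```text
clock: 4.3
position: [0.4923, 0.2163, 0.2409]
eef_rot: [-0.001, 0.786, 0.618, 0.003]
force: [1.3, 0.5, -0.9]
gripper_width: 0.001
grip_force: 0.0
clock: 4.92
position: [0.4928, -0.088, 0.2395]
eef_rot: [0.206, 0.794, 0.554, 0.144]
force: [69.3, -6.9, 17.0]
gripper_width: 0.0
grip_force: 0.0
clock: 5.18
position: [0.4827, -0.1046, 0.2285]
eef_rot: [0.205, 0.799, 0.551, 0.127]
force: [-0.5, 1.0, -0.0]
gripper_width: -0.001
grip_force: 0.0
clock 5.175 p [ 0.4827 -0.1046  0.2285] grip coords [0.0393 0.0548 0.1117] F grip [-0.7  0.8  0.4]
rot needed [-0.028 -0.141  0.013] alt [-1.541  0.619  2.663] q [-0.54  0.2   0.64  2.34  0.25  0.18 -0.54]
move [ 0.0199 -0.0659 -0.0052]
```

```bash
python3 -m inch '[{"offset":[0.02,-0.033,0.01],"delta_rot":[0.02,0.06,0],"hand":1},{"offset":[0.02,-0.033,0],"delta_rot":[0.02,0.06,0],"hand":1},{"offset":[0,0,0],"delta_rot":[0,0,0],"hand":1}]'
python3 - <<'E'
from pose import *
report([.070,0,.083])
o,R=st(); im,d=get_image("wrist"); p=np.array(o['position'])
c=camera_info("wrist"); T=np.array(c['tool_from_camera'])
v,u=np.mgrid[:420,:560]; q=np.stack([(u-c['cx'])/c['fx']*d,(v-c['cy'])/c['fy']*d,d],-1)
W=(q@T[:3,:3].T+T[:3,3])@R.T+p
np.savez('w1.npz',im=im,d=d,W=W)
cv2.imwrite('pics/w1.png',im[:,:,::-1])
E
```

```text
clock: 5.55
position: [0.5141, -0.1535, 0.234]
eef_rot: [0.174, 0.807, 0.556, 0.098]
force: [-0.2, -1.0, -0.1]
gripper_width: -0.001
grip_force: 0.0
clock 5.55 p [ 0.5141 -0.1535  0.234 ] grip coords [0.0803 0.02   0.0888] F grip [ 0.1 -1.  -0.2]
rot needed [-0.049 -0.226  0.017] alt [-1.423  0.594  2.731] q [-0.15  0.25  0.34  2.17  0.08  0.36 -0.27]
move [-0.0116 -0.017  -0.0107]
```

View pics/w1.png

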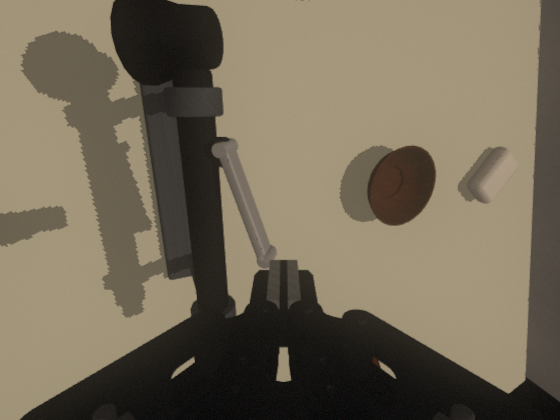

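The wrist view shows the bar running down columns 180–225, with the blade from its hinge (225, 147) to its bead (265, 257). The shut fingertips at (285, 275) stand beyond the blade. I'll fit both from this depth.

```bash
cat > fitw.py <<'E'
from pose import *
f=np.load('w1.npz'); W,im,d=f['W'],f['im'].astype(int),f['d']; lum=im.mean(2)
dd=cv2.dilate(d,np.ones((3,3)))-cv2.erode(d,np.ones((3,3)))
v,u=np.mgrid[:420,:560]
ok=(d>0)&(dd<.02)
bar=W[ok&(v>120)&(v<290)&(u>175)&(u<230)&(lum<40)&(W[...,2]>.09)]
bl=W[ok&(v>140)&(v<265)&(u>212)&(u<280)&(lum>75)&(W[...,2]>.10)]
from scipy.optimize import least_squares
def res(p,q):
    e=np.array([np.sin(p[1]),np.cos(p[1])]); s=(q[:,0]-.5)*e[1]-(q[:,1]+.1537)*e[0]-p[0]
    return np.hypot(s,q[:,2]-p[2])-.013
p=least_squares(lambda p:res(p,bar),[0,.358,.115],loss='soft_l1',f_scale=.001).x
print('bar',len(bar),p,res(p,bar).std())
e=np.array([np.sin(p[1]),np.cos(p[1]),0]); h=np.array([e[1],-e[0],0]); o=np.array([.5,-.1537,p[2]])+p[0]*h
al=(bl-o)@e; x=(bl-o)@h; z=bl[:,2]-o[2]
print('blade',len(bl),'along',np.percentile(al,[0,2,98,100]))
for b in np.arange(-.06,.08,.01):
    k=(al>=b)&(al<b+.01)
    if k.sum()>5: print(round(b+.005,3),k.sum(),'h %.4f..%.4f z %.4f..%.4f'%(*np.percentile(x[k],[5,95]),*np.percentile(z[k],[5,95])),'ang',np.degrees(np.arctan2(np.percentile(z[k],[5,50,95]),np.percentile(x[k],[95,50,5]))).round(1))
# plane of visible face near mid
k=(al>-.03)&(al<.04); c=bl[k].mean(0); n=np.linalg.svd(bl[k]-c)[2][2]; n*=np.sign(n[2]); print('plane n in (h,e,z)',n@h,n@e,n[2])
E
python3 fitw.py
```

```text
bar 5363 [-0.00202277  0.35771543  0.1152289 ] 0.000757192002931376
blade 2046 along [-0.02911987 -0.0256346   0.0583243   0.05966014]
-0.025 201 h 0.0312..0.0450 z 0.0264..0.0369 ang [30.4 42.9 49.8]
-0.015 193 h 0.0293..0.0405 z 0.0249..0.0343 ang [31.6 43.6 49.5]
-0.005 170 h 0.0258..0.0378 z 0.0227..0.0326 ang [30.9 44.  51.7]
0.005 206 h 0.0230..0.0349 z 0.0212..0.0304 ang [31.3 45.4 52.9]
0.015 205 h 0.0204..0.0325 z 0.0189..0.0284 ang [30.2 45.9 54.3]
0.025 229 h 0.0179..0.0296 z 0.0174..0.0268 ang [30.4 47.1 56.3]
0.035 246 h 0.0149..0.0271 z 0.0153..0.0250 ang [29.5 48.5 59.2]
0.045 251 h 0.0119..0.0240 z 0.0135..0.0232 ang [29.4 50.2 62.9]
0.055 345 h 0.0069..0.0232 z 0.0096..0.0237 ang [22.5 57.2 73.7]
plane n in (h,e,z) 0.5442134687099363 0.3060428048207062 0.7811334726486724
```

```bash
cat >> fitw.py <<'E'
print('---')
for n,(a,b) in dict(bead=(266,257),hinge=(225,147),fing=(285,275)).items():
    s=W[b-3:b+4,a-3:a+4].reshape(-1,3); s=s[s[:,2]>.05]; m=np.median(s,0); print(n,m.round(4),'cradle',((m-o)@h).round(4),((m-o)@e).round(4),(m[2]-o[2]).round(4))
col=W[ok&(v>80)&(v<125)&(u>160)&(u<230)&(lum<70)]; r=np.hypot((col-o)@h,col[:,2]-o[2]); k=(r>.0165)&(r<.021); print('collar along',np.percentile((col[k]-o)@e,[2,10,50,90,98]))
m=(v>235)&(v<272)&(u>245)&(u<290)&(lum>75)&(W[...,2]>.1)&(d>0); a=(W[m]-o)@e; print('bead along',np.percentile(a,[0,5,50]))
E
python3 fitw.py | sed -n '/---/,$p'
```

```text
---
bead [ 0.5238 -0.1868  0.1507] cradle 0.0359 -0.0226 0.0355
hinge [ 0.5307 -0.1046  0.1379] cradle 0.0136 0.0568 0.0226
fing [ 0.5172 -0.1435  0.2358] cradle 0.0146 0.0156 0.1206
collar along [0.07634534 0.07780517 0.08482427 0.09173317 0.09343322]
bead along [-0.03206661 -0.02950982 -0.01962471]
```

```bash
cat >> fitw.py <<'E'
print('+++')
L=W[(d>0)&(v>140)&(v<262)&(u>205)&(u<285)&(W[...,2]>.10)]; LL=lum[(d>0)&(v>140)&(v<262)&(u>205)&(u<285)&(W[...,2]>.10)]
al=(L-o)@e; x=(L-o)@h; z=L[:,2]-o[2]; k=(al>-.018)&(al<.03)&(np.hypot(x,z)>.02)
al,x,z,l=al[k],x[k],z[k],LL[k]
def model(p,al,x,z):  # radial distance to rectangle section, th, slope, r0 face at al=-.008
    t,r0,s=p; X=np.cos(t)*x+np.sin(t)*z; Zz=-np.sin(t)*x+np.cos(t)*z
    q=np.abs(np.stack([(X-(r0-s*(al+.008)-.004)),Zz]))-np.array([[.004],[.009]])
    return np.hypot(*np.maximum(q,0))+np.minimum(q.max(0),0)
for t0 in (.3,.6,.8):
    r=least_squares(lambda p:model(p,al,x,z),[t0,.044,.35],loss='soft_l1',f_scale=.001); print('theta',np.degrees(r.x[0]),'r',r.x[1],'slope',r.x[2],'cost',r.cost,len(al))
zz=z-0; xx=x
for a in np.arange(.018,.052,.003):
    k2=(abs(al+.0)<.006)&(xx>=a)&(xx<a+.003)
    if k2.sum(): print(round(a+.0015,4),k2.sum(),np.percentile(z[k2],[5,50,95]).round(4),l[k2].mean().round())
E
python3 fitw.py | sed -n '/+++/,$p'
```

```text
+++
theta 35.180386019506685 r 0.045076813170267495 slope 0.3327630253863595 cost 0.002348187525357805 1230
theta 35.180384262821704 r 0.04507681291520985 slope 0.3327629519488136 cost 0.002348187525357526 1230
theta 35.180385790088884 r 0.045076813146390234 slope 0.3327630166744246 cost 0.002348187525357684 1230
0.0225 18 [0.0264 0.0275 0.0284] 92.0
0.0255 73 [0.0275 0.0289 0.0307] 97.0
0.0285 66 [0.029  0.0303 0.0319] 114.0
0.0315 54 [0.0247 0.0293 0.0323] 114.0
0.0345 45 [0.0202 0.0248 0.0282] 110.0
0.0375 32 [0.0187 0.0212 0.0245] 113.0
0.0405 4 [0.0191 0.02   0.0209] 124.0
```

```bash
sed -i 's/^th=.*e_=/th=np.radians(35.3); h_=np.array([.9367,-.350,0]); e_=/; s/^G=np.array(\[[^]]*\])/G=np.array([.4953,-.1605,.1152])/' pose.py; python3 -c "
from pose import *
report([.078,0,.06]); report([.072,0,.003])"
```

```text
clock 5.6 p [ 0.5129 -0.1518  0.2332] grip coords [0.0792 0.0143 0.0885] F grip [-0.1  0.5  0.8]
rot needed [-0.044 -0.216  0.015] alt [-1.405  0.587  2.739] q [-0.16  0.25  0.35  2.17  0.09  0.35 -0.28]
move [ 0.0095 -0.0188 -0.024 ]
clock 5.6 p [ 0.5129 -0.1518  0.2332] grip coords [0.0792 0.0143 0.0885] F grip [-0.1  0.5  0.8]
rot needed [-0.044 -0.216  0.015] alt [-1.405  0.587  2.739] q [-0.16  0.25  0.35  2.17  0.09  0.35 -0.28]
move [ 0.0358 -0.0286 -0.074 ]
```

```bash
python3 -m inch '[{"offset":[0.012,-0.019,-0.024],"delta_rot":[0,0,0],"hand":1},{"offset":[0.014,-0.005,-0.025],"delta_rot":[-0.01,-0.05,0.007],"hand":1},{"offset":[0.014,-0.005,-0.025],"delta_rot":[-0.01,-0.05,0.008],"hand":1},{"offset":[0,0,0],"delta_rot":[0,0,0],"hand":1}]'; python3 -c "
from pose import *
report([.072,0,.003])"
```

```text
clock: 6.1
position: [0.5321, -0.1829, 0.1827]
eef_rot: [0.196, 0.802, 0.556, 0.097]
force: [0.0, 0.8, -0.3]
gripper_width: 0.001
grip_force: 0.0
clock 6.1 p [ 0.5321 -0.1829  0.1827] grip coords [ 0.0736 -0.0081  0.0307] F grip [-0.4  0.8 -0.1]
rot needed [-0.006 -0.191  0.019] alt [-1.434  0.637  2.699] q [ 0.1   0.35  0.08  2.21  0.59  0.2  -0.75]
move [ 0.0166  0.0025 -0.0235]
```

```bash
python3 -m inch '[{"offset":[0.01,0.002,-0.012],"delta_rot":[0.01,0.04,0],"hand":1},{"offset":[0.01,0.002,-0.012],"delta_rot":[0,0.02,0],"hand":1},{"offset":[0,0,0],"delta_rot":[0,0,0],"hand":1}]'; python3 -c "
from pose import *
report([.072,0,.003])"
```

```text
clock: 6.48
position: [0.5528, -0.1792, 0.1585]
eef_rot: [0.175, 0.806, 0.561, 0.076]
force: [-0.9, -0.2, -0.1]
gripper_width: -0.0
grip_force: 0.0
clock 6.475 p [ 0.5528 -0.1792  0.1585] grip coords [0.0743 0.0026 0.0004] F grip [-0.7 -0.5  0.3]
rot needed [-0.016 -0.25   0.02 ] alt [-1.35   0.622  2.738] q [ 0.13  0.42  0.02  2.14  0.55  0.27 -0.72]
move [-0.0041 -0.0012  0.0008]
```

```bash
python3 -m inch '[{"offset":[-0.0031,0.0005,-0.0023],"delta_rot":[0,0,0],"hand":1},{"offset":[-0.0031,0.0005,-0.0023],"delta_rot":[0,0,0],"hand":1},{"offset":[-0.0015,0.0006,-0.0012],"delta_rot":[0,0,0],"hand":1},{"offset":[-0.0015,0.0006,-0.0012],"delta_rot":[0,0,0],"hand":1}]'; python3 -c "
from pose import *
report()"; python3 -m inch '[{"offset":[-0.0015,0.0006,-0.0012],"delta_rot":[0,0,0],"hand":1},{"offset":[-0.0015,0.0006,-0.0012],"delta_rot":[0,0,0],"hand":1}]'; python3 -c "
from pose import *
report()"
```

```text
clock: 6.98
position: [0.5424, -0.1786, 0.1521]
eef_rot: [0.175, 0.806, 0.56, 0.076]
force: [-0.0, -0.2, -0.3]
gripper_width: -0.0
grip_force: 0.2
clock 6.975 p [ 0.5424 -0.1786  0.1521] grip coords [ 0.0625 -0.0005  0.0009] F grip [-0.2 -0.2 -0.3]
rot needed [-0.016 -0.249  0.022] alt [-1.351  0.624  2.74 ] q [ 0.11  0.42  0.05  2.17  0.58  0.24 -0.75]
clock: 7.22
position: [0.5404, -0.1777, 0.1501]
eef_rot: [0.176, 0.806, 0.56, 0.076]
force: [2.2, -2.2, 2.8]
gripper_width: -0.002
grip_force: 1.8
clock 7.225 p [ 0.5404 -0.1777  0.1501] grip coords [ 0.0595 -0.0003  0.0006] F grip [ 3.9 -1.3  0.6]
rot needed [-0.015 -0.248  0.022] alt [-1.353  0.625  2.739] q [ 0.1   0.42  0.06  2.18  0.59  0.22 -0.77]
```

```bash
python3 -m inch '[{"offset":[-0.0015,0.0006,-0.0012],"delta_rot":[0.003,0.009,0],"hand":1},{"offset":[-0.0015,0.0006,-0.0012],"delta_rot":[0.003,0.009,0],"hand":1},{"offset":[-0.0015,0.0006,-0.0012],"delta_rot":[0.003,0.009,0],"hand":1},{"offset":[-0.0015,0.0006,-0.0012],"delta_rot":[0.003,0.009,0],"hand":1}]'; python3 -c "
from pose import *
report()"
```

```text
clock: 7.72
position: [0.5343, -0.1754, 0.1452]
eef_rot: [0.161, 0.808, 0.562, 0.065]
force: [4.8, -4.3, 4.0]
gripper_width: 0.001
grip_force: 3.0
clock 7.725 p [ 0.5343 -0.1754  0.1452] grip coords [ 0.0514 -0.0003  0.0003] F grip [ 7.2 -2.4 -0.2]
rot needed [-0.027 -0.285  0.021] alt [-1.302  0.607  2.765] q [ 0.15  0.43  0.    2.16  0.56  0.27 -0.73]
```

```bash
python3 -m inch '[{"offset":[-0.0015,0.0006,-0.0012],"delta_rot":[0.003,0.009,0],"hand":1},{"offset":[-0.0015,0.0006,-0.0012],"delta_rot":[0.003,0.009,0],"hand":1},{"offset":[-0.0015,0.0006,-0.0012],"delta_rot":[0.003,0.009,0],"hand":1},{"offset":[-0.0015,0.0006,-0.0012],"delta_rot":[0,0,0],"hand":1}]'; python3 -c "
from pose import *
report()"; python3 -m inch '[{"offset":[-0.0008,0.0003,-0.0006],"delta_rot":[0,0,0],"hand":1}]'; python3 -m inch '[{"offset":[-0.0008,0.0003,-0.0006],"delta_rot":[0,0,0],"hand":1}]';python3 -c "
from pose import *
report()"
```

```text
clock: 8.22
position: [0.5289, -0.1739, 0.1408]
eef_rot: [0.15, 0.81, 0.564, 0.057]
force: [4.6, -7.1, 4.2]
gripper_width: -0.002
grip_force: 4.3
clock 8.225 p [ 0.5289 -0.1739  0.1408] grip coords [ 0.0443 -0.0008  0.    ] F grip [ 8.  -5.  -0.5]
rot needed [-0.035 -0.311  0.021] alt [-1.266  0.595  2.783] q [ 0.17  0.43 -0.03  2.16  0.54  0.3  -0.71]
clock: 8.35
position: [0.528, -0.1737, 0.1402]
eef_rot: [0.15, 0.81, 0.564, 0.057]
force: [6.7, -8.6, 4.7]
gripper_width: -0.0
grip_force: 4.5
clock: 8.48
position: [0.5272, -0.1735, 0.1397]
eef_rot: [0.15, 0.81, 0.564, 0.057]
force: [5.3, -7.7, 5.5]
gripper_width: 0.004
grip_force: 4.7
clock 8.475 p [ 0.5272 -0.1735  0.1397] grip coords [ 0.0423 -0.001   0.0001] F grip [ 9.5 -5.4  0.1]
rot needed [-0.035 -0.31   0.021] alt [-1.266  0.596  2.783] q [ 0.16  0.43 -0.02  2.16  0.54  0.3  -0.71]
```

```bash
for i in 1; do python3 -m inch '[{"offset":[-0.0008,0.0003,-0.0006],"delta_rot":[0,0,0],"hand":1}]'|sed -n '2p;4p'; python3 -m inch '[{"offset":[-0.0008,0.0003,-0.0006],"delta_rot":[0,0,0],"hand":1}]'|sed -n '2p;4p'; python3 -m inch '[{"offset":[-0.0008,0.0003,-0.0006],"delta_rot":[0,0,0],"hand":1}]'|sed -n '2p;4p'; done;python3 -c "
from pose import *
report()"
```

```text
position: [0.5265, -0.1734, 0.1392]
force: [5.5, -8.9, 4.9]
position: [0.5258, -0.1732, 0.1387]
force: [5.5, -9.6, 4.9]
position: [0.5251, -0.173, 0.1382]
force: [6.5, -10.4, 6.9]
clock 8.85 p [ 0.5251 -0.173   0.1382] grip coords [ 0.0396 -0.0013  0.0001] F grip [11.9 -7.5  0. ]
rot needed [-0.035 -0.31   0.022] alt [-1.267  0.597  2.783] q [ 0.16  0.43 -0.02  2.17  0.55  0.29 -0.72]
```

```bash
for i in 1; do python3 -m inch '[{"offset":[-0.0008,0.0001,-0.0006],"delta_rot":[0,0,0],"hand":1}]'|sed -n '2p;4p'; python3 -m inch '[{"offset":[-0.0008,0.0001,-0.0006],"delta_rot":[0,0,0],"hand":1}]'|sed -n '2p;4p'; done;python3 -c "
from pose import *
report()
im,d=get_image('scene'); cv2.imwrite('pics/s3.png',cv2.resize(im[170:270,130:290],None,fx=5,fy=5,interpolation=2)[:,:,::-1])"
```

```text
position: [0.5245, -0.1729, 0.1377]
force: [6.4, -8.9, 7.5]
position: [0.5242, -0.1728, 0.1374]
force: [6.8, -9.8, 10.3]
clock 9.1 p [ 0.5242 -0.1728  0.1374] grip coords [ 0.0385 -0.0014  0.    ] F grip [13.9 -6.8  2.8]
rot needed [-0.035 -0.308  0.022] alt [-1.269  0.597  2.782] q [ 0.15  0.43 -0.01  2.18  0.55  0.28 -0.72]
```

View pics/s3.png

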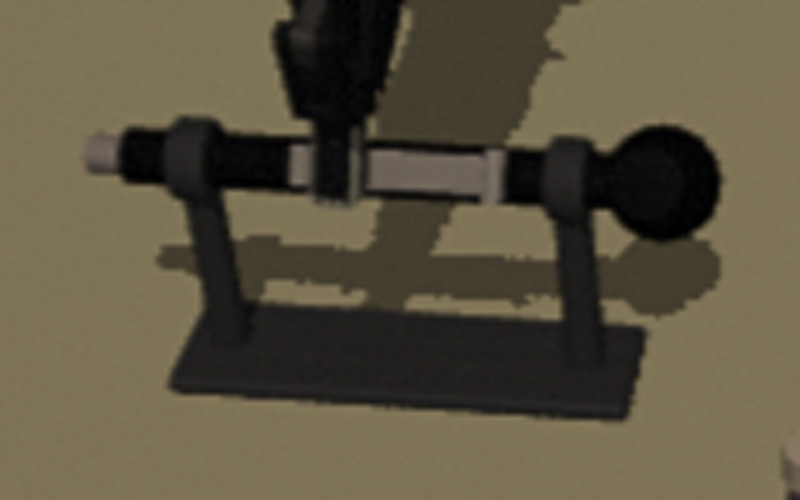

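The scene crop shows the finger on the blade at (338, 165), with the blade lying almost parallel to the bar and close to it. One more small step to confirm the stop, then hold and check the blade's slope from depth.

```bash
python3 -m inch '[{"offset":[-0.0008,0.0003,-0.0006],"delta_rot":[0,0,0],"hand":1}]'|sed -n '2p;4p'; python3 -c "
from pose import *
report()
im,d=get_image('scene'); W=cloud('scene',d); lum=im.mean(2)
dd=cv2.dilate(d,np.ones((3,3)))-cv2.erode(d,np.ones((3,3)))
L=W[(d>0)&(dd<.03)&(lum>85)]; B=np.c_[xg,e_,zg]; g=(L-G)@B
k=(g[:,0]>.01)&(g[:,0]<.06)&(abs(g[:,1]-.02)<.07)&(abs(g[:,2])<.015); g=g[k]
for b in np.arange(-.05,.08,.01):
    s=(g[:,1]>=b)&(g[:,1]<b+.01)
    if s.sum()>5: print(round(b+.005,3),s.sum(),np.median(g[s,0]).round(4))
"
```

```text
position: [0.5241, -0.1727, 0.1374]
force: [8.6, -9.3, 13.1]
clock 9.275 p [ 0.5241 -0.1727  0.1374] grip coords [ 0.0383 -0.0013  0.    ] F grip [16.8 -5.7  4.1]
rot needed [-0.035 -0.307  0.022] alt [-1.272  0.597  2.781] q [ 0.15  0.43 -0.01  2.18  0.55  0.28 -0.73]
-0.025 17 0.0278
0.005 7 0.025
0.015 33 0.0248
0.025 32 0.0249
0.035 32 0.0248
0.045 32 0.025
0.055 32 0.0252
0.065 29 0.025
```

Motion has stalled at the stop and the blade is flat at 24–25 mm, so the trigger is home. Holding for 2 s at about 18 N.

```bash
for i in 1 2 3 4; do python3 -m inch '[{"offset":[0,0,0],"delta_rot":[0,0,0],"hand":1},{"offset":[0,0,0],"delta_rot":[0,0,0],"hand":1},{"offset":[0,0,0],"delta_rot":[0,0,0],"hand":1},{"offset":[0,0,0],"delta_rot":[0,0,0],"hand":1}]'|sed -n '1,2p;4p'; done
```

```text
clock: 9.82
position: [0.5242, -0.1727, 0.1374]
force: [7.8, -10.3, 11.2]
clock: 10.32
position: [0.5242, -0.1727, 0.1374]
force: [7.2, -9.7, 11.3]
clock: 10.82
position: [0.5242, -0.1727, 0.1374]
force: [7.5, -9.9, 10.6]
clock: 11.32
position: [0.5242, -0.1727, 0.1374]
force: [8.2, -10.0, 12.4]
```

```bash
for i in 1 2 3 4 5 6; do python3 -m inch '[{"offset":[0.0008,-0.0003,0.0006],"delta_rot":[0,0,0],"hand":1},{"offset":[0.0008,-0.0003,0.0006],"delta_rot":[0,0,0],"hand":1},{"offset":[0.0008,-0.0003,0.0006],"delta_rot":[0,0,0],"hand":1},{"offset":[0.0008,-0.0003,0.0006],"delta_rot":[0,0,0],"hand":1},{"offset":[0.0008,-0.0003,0.0006],"delta_rot":[0,0,0],"hand":1}]'|sed -n '1,2p;4p'; done; python3 -c "
from pose import *
report()"
```

```text
clock: 11.95
position: [0.5268, -0.1735, 0.1394]
force: [5.1, -7.1, 5.3]
clock: 12.58
position: [0.5305, -0.1742, 0.142]
force: [5.8, -4.0, 4.9]
clock: 13.2
position: [0.5344, -0.1748, 0.1447]
force: [5.8, -1.8, 3.4]
clock: 13.82
position: [0.538, -0.1753, 0.1472]
force: [4.6, 2.5, 1.0]
clock: 14.45
position: [0.541, -0.1782, 0.1501]
force: [1.9, 2.0, 1.3]
clock: 15.08
position: [0.5446, -0.1799, 0.1529]
force: [-0.7, 0.1, 0.4]
clock 15.075 p [ 0.5446 -0.1799  0.1529] grip coords [ 0.065  -0.0009  0.0002] F grip [-0.3 -0.2  0.8]
rot needed [-0.036 -0.314  0.021] alt [-1.261  0.594  2.785] q [ 0.21  0.43 -0.08  2.1   0.5   0.37 -0.66]
```

```bash
python3 -m inch '[{"offset":[0.006,-0.002,0.005],"delta_rot":[0,0,0],"hand":1},{"offset":[0.006,-0.002,0.005],"delta_rot":[0,0,0],"hand":1},{"offset":[0,0,0.04],"delta_rot":[0,0,0],"hand":1},{"offset":[0,0,0.05],"delta_rot":[0,0,0],"hand":1},{"offset":[0,0,0.05],"delta_rot":[0,0,0],"hand":1}]'; python3 -m inch '[{"offset":[0,0,0.02],"delta_rot":[0,0,0],"hand":1},{"offset":[0,0,0],"delta_rot":[0,0,0],"hand":1},{"offset":[0,0,0],"delta_rot":[0,0,0],"hand":1}]'; python3 -c "
from pose import *
im,d=get_image('top'); cv2.imwrite('pics/t4.png',cv2.resize(im[90:310,90:430],None,fx=2.3,fy=2.3,interpolation=2)[:,:,::-1])"
```

```text
clock: 15.7
position: [0.5572, -0.1836, 0.3051]
eef_rot: [0.149, 0.81, 0.565, 0.056]
force: [0.0, -1.1, 0.2]
gripper_width: -0.0
grip_force: 0.0
clock: 16.08
position: [0.5567, -0.1836, 0.3222]
eef_rot: [0.149, 0.81, 0.565, 0.055]
force: [-0.2, -0.7, -0.6]
gripper_width: -0.004
grip_force: 0.0
```

View pics/t4.png

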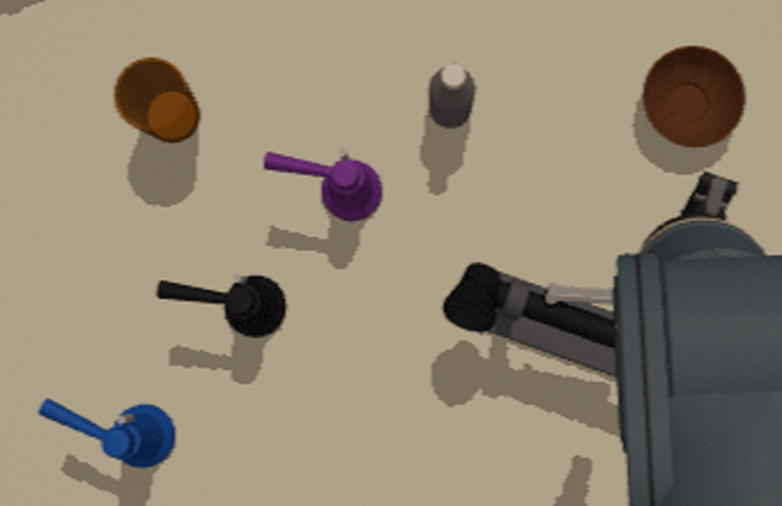

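The top view shows the black lever at (160–230, 290) resting against its stop, the blade back at its rest angle, the toiletries unmoved and the arm clear.

```bash
python3 -c "
from cell import *
print(hand_in())"
```

```text
the job is handed in; nothing more can be done
None
```

I pushed the valve to its stop, held the trigger fully home for about two seconds at up to about 18 N, eased it back over about three seconds, moved the arm clear and handed the job in; hand-in returned no verdict.

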